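# Run the spacer blocks home against the end stop and shut the keeper

## Robot

A 6-joint arm with a two-finger parallel gripper is mounted at the origin on a cart in front of the work surface, level with it; the furniture and walls round the work are solid. World frame = base frame: x ahead of the robot, y to its left, z up, the work surface at z = 0. Lengths are in m, angles in degrees, forces in N, time in s.
With the tool pointing down it reaches from about 0.275 to 0.85 m from the base axis. Payload 19 kg.
Tool frame: the origin (TCP) lies between the finger pads; the fingertips stand manip.tips_ahead ahead of it and the grasp point (between the pads) lies 2 mm behind it (manip.tips_ahead is the distance from the TCP to the fingertips, in m); z points along the fingers, y is the direction in which the jaws open and shut (so a half turn about z gives the same grasp; the last joint's range is limited). The gripper opens to 85 mm and grips with 20 to 120 N. Pads are 22 mm wide; open, the fingers measure 114 mm over their backs; the gripper's body (76 mm by 85 mm) begins 54 mm behind the grasp point. The pads swing forward as they close: fully open they stand 13 mm farther back than shut.
Start: joints at [62.624, 8.623, 82.357, -0, 89.026, -7.678], TCP at [0.194, 0.541, 0.212] pointing down, gripper open.
Joint ranges: [-160.23, 160.23], [-39.13, 120.54], [6.94, 153.29], [-79.49, 259.48], [9.18, 160.14], [-161.06, 161.06]. Speed limits (degrees/s): [108.29, 108.29, 127.2, 172.46, 172.46, 172.46].

## Interface

Orientations are given as [roll, pitch, yaw] about the fixed x, y, z axes, in that order (R = Rz(yaw) Ry(pitch) Rx(roll)).
In Python, from plant import readout, camera, manip, finder gives the robot as it stands.
- The arm moves only by the shell command python3 -m handwheel 'ROWS' [FORCE]. ROWS is JSON, a list of rows, each a list of 3 entries, a list of its own where there are three numbers: the gripper command: -1 is fully open, 1 is shut, values between are in proportion, then the shift along the tool's x, y, z in mm, then the turn about the tool's z in rad. In form: [[hand, [x, y, z], roll], ...]. A call has 1 to 5 rows; each row shifts and turns the commanded pose from where the row before left it, along the tool's axes as they then stand; what a row does not reach is not made up. A row lasts 1/12 s, in which the tool goes at most 41.7 mm and 7.16 degrees, less where a joint would pass 70% of its speed; a pose out of reach is approached as far as the arm can. A call is refused whole if a number of a shift passes 41.7 or a number of a turn 0.125, either way. A call with a gripper value outside its range is refused whole. The fingers move at their own pace and stop on an object; FORCE is the grip in N (left out, the last holds). Time passes only in rows, so rows that do not move let the fingers close. It gives the time, the measured TCP pose, the force and the opening at its end, in the units of the state.
- readout.sense(): the state, without advancing time (a new reading comes with each control period).
- camera(name): name is "side" or "top" or "wrist"; returns a dict with "pixels" (384x512x3 uint8, red, green, blue), "range_z" (384x512 float32, m along the optical axis (not along the pixel's ray), 0 where there is no reading), "mtx" (3x3 intrinsics, pixels), "distortion" ([k1, k2, p1, p2, k3] as OpenCV has them; the pictures are not rectified), "R" (3x3) and "t" (3): a world point X has camera coordinates R X + t. Camera axes: x right, y down, z forward; pixel columns grow to the right and rows downward; lengths in m; the calibration is good to about 2 mm. A picture is of the moment at which its call begins.
- manip.hand_in(): hands the job in, once; it reports no verdict.
Trained networks look in the newest picture that a camera, given by its name, has taken for a name from the list of things; names that differ only in an ending like _2 or _b are one class to them, and where a whole thing is asked for, a point or a joint stands for the part that bears it (a point fixed in the world has none). Each returns a list of dicts, best first, with "score" (0 to 1); they miss things now and then, are a little off and sometimes report something else, mostly with a low value. They report only what shows in the picture. A call takes as long as a camera call. They do not tell look-alikes from the thing itself.
- finder.masks_of(camera, query): "region" (384x512 bool, what is visible of it) and "rect" ([left, top, right, bottom] in pixels, round what is visible of it).
The state is a dict: "time_s": time; "qpos": joint angles; "joint_vel": joint speeds; "joint_torque": joint torques, N m; "tcp_pos": TCP position; "eef_rot": TCP orientation; "contact_force": force on the tool from outside, world axes, zero at the start; "torque": the same for the moment, N m; "gripper_width": finger opening in m.
Only numpy, scipy, OpenCV 4.12 (cv2) and the standard library are available. Lean on these libraries where they do the work, as an engineer would, in place of code of your own. Each camera call takes 0.05 s, during which the arm holds its last target.

## Task

Push the row of three touching steel blocks along the rail as one train, from its tail end, until the leading block is against the end stop, keeping the blocks together. Then push the keeper's upright tab all the way in so that its bar stands behind the last block. Only push with the fingertips: do not grip or lift anything, and leave the weight, the tape roll and the side cutters where they are.

Things in the scene. Friction and masses are not known exactly. Their poses are not given: they have to be found in the camera images.
- rail_fixture: Fixed dark grey rail fixture. Origin on the channel's centre line at bench height; y runs along the channel to the end stop (robot's left), x across it away from the robot. Base 44 mm wide, y -168 to 162 mm; channel floor z = 6 mm. Guide strips: inner faces x = -11.25 and 11.25 mm, 6 mm wide, tops z = 12 mm. Keeper guide on the near side: x -56 to -20, y -33 to 13, top z 18 mm.
- stop_face (a point): Middle of the end stop's face that the leading block must meet, 16 mm above the bench, y = 136 mm of the fixture. The stop is a steel block 44 mm wide, 24 mm thick, top 32 mm above the bench. With the train home, the tail block's rear face is 135 mm from this face.
- center_lead (a point): Centre of the leading steel block, nearest the end stop. The three blocks are alike: 45 mm long (own y axis, along the channel), 20 mm wide, 20 mm tall, about 0.14 kg, loose on the channel floor, tops 26 mm above the bench (14 mm above the strips). They start touching in a row, 60 to 105 mm short of the stop.
- center_middle (a point): Centre of the middle steel block, same size.
- center_tail (a point): Centre of the last steel block, farthest from the end stop, same size. Its rear face, 22.5 mm behind this centre, is where the train is pushed; the channel behind it is empty.
- keeper (a joint): Keeper slide, m: 0 to 0.005 = open (at the start), 0.030 = fully in, its limit. Moves along fixture +x; about 1.2 N friction, no spring, stays put. Its steel bar (14 mm wide, fixture y -17 to -3 mm, top 13 mm above the bench) crosses the channel when in, 4 mm behind a train that is home; otherwise blocks stand in its way. Open, its nose is at fixture x = -22 mm.
- keeper_tab (a point): Middle of the near (robot-side) face of the keeper's upright grey tab, 22 mm above the bench; push here, away from the robot. The tab is 30 mm wide along the fixture's y, 8 mm thick, from 4 to 34 mm above the bench, and moves with the keeper (fixture x = -80, y = -10 mm when the joint is 0).
- check_weight: Bystander: plain knobbed cylindrical metal weight, 30 mm across, 48 mm tall, beyond the rail; origin under its centre.
- tape_roll: Bystander: roll of black tape lying flat, 53 mm across, 19 mm tall, beyond the rail; origin under its centre.
- cutters: Bystander: red-handled side cutters lying flat, 37 x 118 x 11 mm, on the robot's side of the rail near the stop; origin under the centre, long axis y.
There are look-alikes about, which are no part of the job. Leave any black or red look-alike of the part that bears center_tail alone.

How it is judged:
By the outcome, as a careful person would: the job done as asked, in the order asked, and still so for the second after the job is handed in, with the robot touching nothing.
It also fails if it takes over 51 s, if anything falls off the work surface, if the arm or the gripper's body presses on something with over 40 N, if the wrist force passes 120 N, or if a joint passes its speed limit or range.

## Working session

There is one attempt and no reset: what is moved stays moved. The work goes in short steps, Python scripts to look and compute and a shell command to move; the robot and the scene stay as the last step left them, time stands still between calls to the robot, and variables do not carry over. Pictures are saved under pics/ and viewed, and the job is handed in when it is done.

```bash
mkdir -p pics; ls
python3 - <<'E'
from plant import readout, camera, manip, finder
import cv2,numpy as np,pickle
print(readout.sense()); print(manip.tips_ahead)
d={}
for n in("side","top","wrist"):
    c=camera(n); d[n]=c
    cv2.imwrite(f"pics/{n}0.png",c["pixels"][:,:,::-1])
    print(n,c["mtx"].tolist(),c["distortion"],c["R"].tolist(),c["t"])
    for q in("center_tail","keeper_tab","rail_fixture","stop_face","cutters","check_weight","tape_roll"):
        try:
            for m in finder.masks_of(n,q): print(n,q,round(m["score"],2),m["rect"])
        except Exception as e: print(q,e)
pickle.dump(d,open("d0.pkl","wb"))
E
```

```text
pics
{'time_s': 0.0, 'qpos': array([ 6.26232623e+01,  8.65019311e+00,  8.23911259e+01, -1.20435665e-03,
        8.90260227e+01, -7.67708351e+00]), 'joint_vel': array([ 0.04462539, -0.0254231 , -0.02210079,  0.05465446, -0.07616046,
       -0.09588623]), 'joint_torque': array([ 2.46316544e-03, -7.13099384e+01, -5.70858550e+01, -5.28017677e-05,
        9.11521143e-03,  6.46172771e-05]), 'tcp_pos': array([0.19372737, 0.54110892, 0.21159934]), 'eef_rot': array([-1.79933101e+02, -7.80279833e-03,  1.60300362e+02]), 'contact_force': array([ 0.23447224, -0.21002787,  0.26510732]), 'torque': array([ 0.02056158,  0.00869785, -0.0431437 ]), 'gripper_width': 0.08565039495330776}
0.017
side [[391.93899986119453, 0.0, 252.3970976303701], [0.0, 391.93899986119453, 194.33636648984668], [0.0, 0.0, 1.0]] [-0.04916482  0.          0.          0.          0.        ] [[0.9354075868018229, -0.35325319302995173, -0.014994271163818292], [-0.2272125404915642, -0.56807998503227, -0.7909864676776115], [0.2709005500122873, 0.743301629367163, -0.6116498833345435]] [-0.52500723  0.15166199  0.72538637]
side cent
[... 1254 characters left out ...]

top rail_fixture 0.73 [160.1, 155.1, 330.1, 224.5]
top stop_face 0.77 [158.6, 154.7, 328.5, 220.1]
top cutters 0.86 [145.6, 199.0, 203.6, 216.4]
top check_weight 0.68 [283.0, 152.2, 296.5, 174.9]
top tape_roll 0.87 [214.9, 136.2, 240.4, 167.9]
top tape_roll 0.66 [146.3, 199.1, 204.8, 215.2]
wrist [[271.3283757397365, 0.0, 256.41776413788403], [0.0, 271.3283757397365, 190.1748630236403], [0.0, 0.0, 1.0]] [0.01145399 0.         0.         0.         0.        ] [[0.33657118867359537, 0.9416579335656339, -0.00041365171789921107], [0.8918438761344325, -0.31862540262419886, 0.3210799797621749], [0.3022157103069833, -0.10843518319931007, -0.9470519919667443]] [-0.57452094 -0.04161557  0.38196035]
```

Run:
```python
import cv2
a=cv2.imread("pics/top0.png")[115:300,120:390]
cv2.imwrite("pics/topz.png",cv2.resize(a,None,fx=2.9,fy=2.9,interpolation=cv2.INTER_CUBIC))
a=cv2.imread("pics/side0.png")[130:300,150:340]
cv2.imwrite("pics/sidez.png",cv2.resize(a,None,fx=3.5,fy=3.5,interpolation=cv2.INTER_CUBIC))
```

```text
(no output)
```

View pics/topz.png

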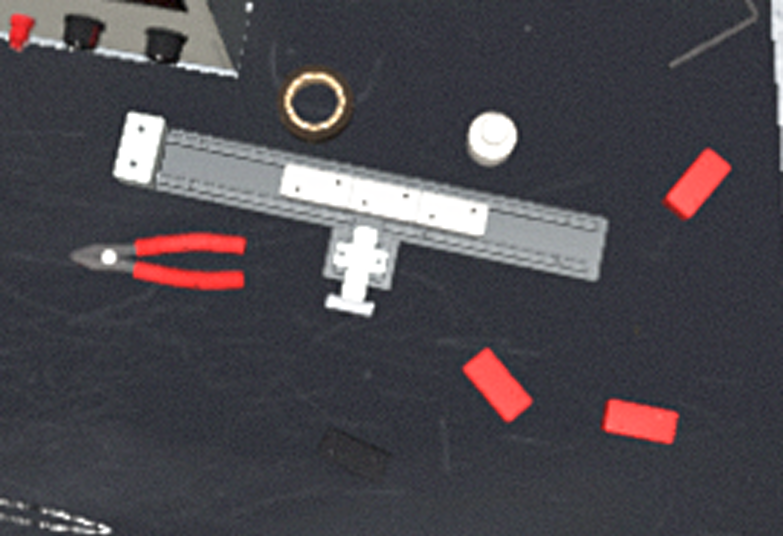

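View pics/sidez.png

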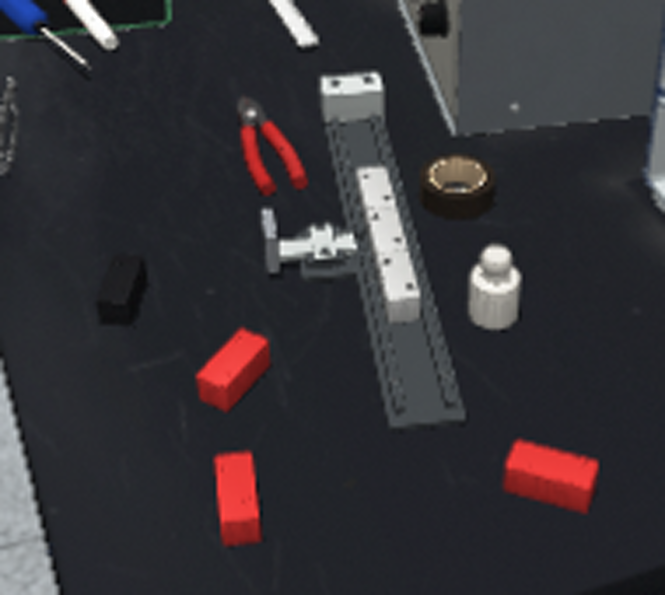

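View pics/top0.png

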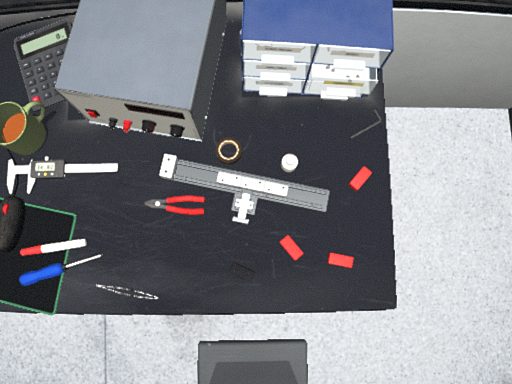

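```bash
cat > h.py <<'E'
import cv2,numpy as np
def ray(c,px,z):
    px=np.atleast_2d(np.array(px,float)).reshape(-1,1,2)
    n=cv2.undistortPoints(px,c["mtx"],c["distortion"]).reshape(-1,2)
    R,t=np.array(c["R"]),np.array(c["t"]); o=-R.T@t
    d=np.c_[n,np.ones(len(n))]@R
    return o+d*((z-o[2])/d[:,2])[:,None]
def proj(c,X):
    X=np.array(X,float).reshape(-1,1,3)
    return cv2.projectPoints(X,cv2.Rodrigues(np.array(c["R"]))[0],np.array(c["t"]),c["mtx"],c["distortion"])[0].reshape(-1,2)
def blob(c,box,thr,k=4):
    x0,y0,x1,y1=box
    g=c["pixels"][y0:y1,x0:x1].min(2)
    g=cv2.resize(g,None,fx=k,fy=k,interpolation=cv2.INTER_CUBIC)
    cs,_=cv2.findContours((g>thr).astype(np.uint8),cv2.RETR_EXTERNAL,cv2.CHAIN_APPROX_NONE)
    m=max(cs,key=cv2.contourArea)
    r=cv2.boxPoints(cv2.minAreaRect(m))
    f=lambda p:(p+0.5)/k-0.5+np.array([x0,y0])
    return f(r), f(m.reshape(-1,2).astype(float))
E
python3 - <<'E'
import pickle,numpy as np,cv2
from h import *
d=pickle.load(open("d0.pkl","rb")); c=d["top"]
for nm,box,z in(("train",(210,165,295,202),.026),("stop",(155,150,180,185),.032)):
    for thr in(160,190):
        r,m=blob(c,box,thr)
        X=ray(c,m,z)[:,:2]*1000
        rr=cv2.minAreaRect(X.astype(np.float32))
        print(nm,thr,rr, np.round(cv2.boxPoints(rr),1).tolist())
r=[(608,217),(602,281)]
print(ray(c,[(a/2.9+119.7,b/2.9+114.7) for a,b in r],.006))
# tab top z=.034
print(ray(c,[(a/2.9+119.7,b/2.9+114.7) for a,b in [(326,306),(372,314)]],.034))
# depth check on train
print(c["range_z"][185,240],c["range_z"][182:192:3,225:295:10])
E
```

```text
train 160 ((578.6943359375, -3.904541015625), (146.43673706054688, 24.43840980529785), 77.35708618164062) [[550.7000122070312, -72.69999694824219], [574.5999755859375, -78.0], [606.5999755859375, 64.9000015258789], [582.7999877929688, 70.19999694824219]]
train 190 ((578.5479736328125, -2.9628677368164062), (138.19239807128906, 22.509876251220703), 77.2654037475586) [[552.2999877929688, -67.9000015258789], [574.2999877929688, -72.80000305175781], [604.7999877929688, 62.0], [582.7999877929688, 66.9000015258789]]
stop 160 ((614.7703247070312, 158.3459930419922), (25.683971405029297, 46.1561393737793), 77.16229248046875) [[589.4000244140625, 151.0], [634.4000244140625, 140.6999969482422], [640.0999755859375, 165.6999969482422], [595.0999755859375, 176.0]]
stop 190 ((614.7886352539062, 158.36949157714844), (24.929702758789062, 45.21506881713867), 77.03369140625) [[590.0, 151.3000030517578], [634.0, 141.10000610351562], [639.5999755859375, 165.39999389648438], [595.5999755859375, 175.60000610351562]]
[[ 0.56698781 -0.15436165  0.006     ]
 [ 0.52366478 -0.14845517  0.006     ]]
[[0.50771547 0.03545073 0.034     ]
 [0.50205698 0.00592094 0.034     ]]
0.8996614 [[0.8959314  0.8937382  0.8971485  0.8969169  0.89983517 0.9121092
  0.9156278 ]
 [0.9144963  0.8950025  0.895506   0.89423794 0.89325905 0.8927022
  0.9121952 ]
 [0.9078577  0.90829223 0.9010526  0.89442706 0.8944249  0.8948821
  0.8964519 ]
 [0.9141134  0.9122252  0.91533625 0.91471136 0.8920288  0.8925995
  0.89294636]]
```

```bash
cat >> h.py <<'E'
YAW=np.radians(-12.75); O=np.array([.5821,.0141,0])
def F(p,O=O,yaw=YAW):
    p=np.atleast_2d(p)/1000.; c,s=np.cos(yaw),np.sin(yaw)
    return p@np.array([[c,s,0],[-s,c,0],[0,0,1]])+O
def inv(X):
    c,s=np.cos(YAW),np.sin(YAW)
    return (np.atleast_2d(X)-O)@np.array([[c,-s,0],[s,c,0],[0,0,1]])*1000
def overlay(c,box,k,fn,q=3,tail=-85.5):
    x0,y0,x1,y1=box
    a=cv2.resize(np.ascontiguousarray(c["pixels"][y0:y1,x0:x1,::-1]),None,fx=k,fy=k,interpolation=cv2.INTER_CUBIC)
    def poly(P,col):
        p=((proj(c,F(np.array(P,float)))-[x0,y0]+.5)*k-.5).round().astype(int)
        cv2.polylines(a,[p.reshape(-1,1,2)],True,col,1)
    poly([(-22,-168,6),(22,-168,6),(22,136,6),(-22,136,6)],(0,255,0))
    poly([(-22,136,32),(22,136,32),(22,160,32),(-22,160,32)],(0,255,0))
    poly([(-10,tail,26),(10,tail,26),(10,tail+135,26),(-10,tail+135,26)],(0,0,255))
    poly([(-80+q,-25,34),(-72+q,-25,34),(-72+q,5,34),(-80+q,5,34)],(255,0,255))
    cv2.imwrite(fn,a)
E
python3 - <<'E'
import pickle
from h import *
d=pickle.load(open("d0.pkl","rb"))
overlay(d["top"],(150,145,340,235),4,"pics/to.png")
overlay(d["side"],(205,140,295,260),5,"pics/so.png")
E
```

```text
(no output)
```

View pics/to.png

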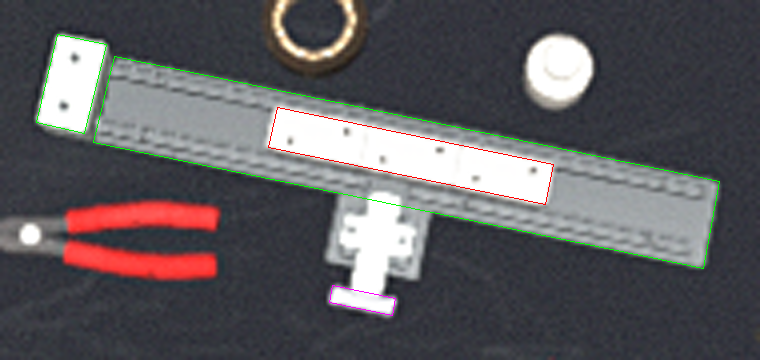

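View pics/so.png

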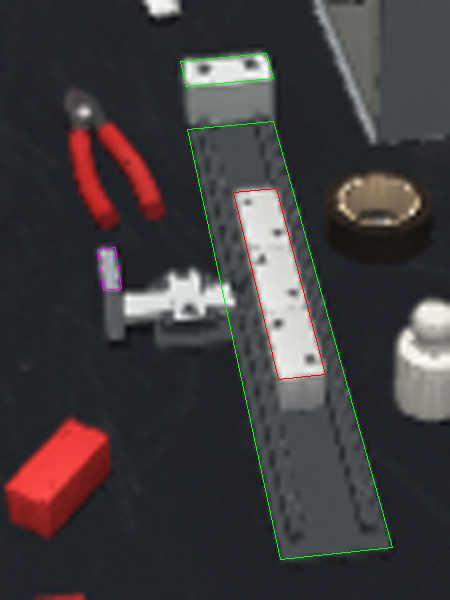

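```bash
python3 -m handwheel '[[1,[0,0,0],-0.121],[1,[-15,-17,0],0],[1,[-27,-30,0],0],[1,[-27,-30,0],0],[1,[-27,-30,0],0]]' 20
python3 -m handwheel '[[1,[-27,-30,0],0],[1,[-27,-30,0],0],[1,[-27,-30,0],0],[1,[-27,-30,0],0],[1,[-27,-30,0],0]]'
python3 -m handwheel '[[1,[-27,-30,0],0],[1,[-27,-30,0],0],[1,[-27,-30,0],0],[1,[-27,-30,0],0],[1,[-27,-30,0],0]]'
python3 -c "
from plant import readout,manip
from h import *
s=readout.sense();print(s['eef_rot'],inv(s['tcp_pos']),manip.tips_ahead)"
```

```text
time_s: 1.62
tcp_pos: [0.264, 0.4143, 0.212]
eef_rot: [-180.0, 0.0, 167.3]
contact_force: [0.7, 0.4, -0.9]
gripper_width: 0.0256
time_s: 2.03
tcp_pos: [0.3627, 0.2379, 0.2125]
eef_rot: [180.0, 0.0, 167.3]
contact_force: [1.1, 0.7, 0.0]
gripper_width: -0.0
time_s: 2.45
tcp_pos: [0.4614, 0.0615, 0.2125]
eef_rot: [180.0, 0.0, 167.2]
contact_force: [0.3, 0.8, 0.2]
gripper_width: 0.0001
[1.79993843e+02 4.06056597e-02 1.67222016e+02] [[-128.20065153   19.54018167  212.49456111]] 0.017
```

```bash
python3 -m handwheel '[[1,[-24,-30,0],0],[1,[-24,-30,0],0],[1,[-24,-30,0],0],[1,[-20,-25,10],0],[1,[-5,-5,30],0]]'
python3 -m handwheel '[[1,[0,0,30],0],[1,[0,0,10],0],[1,[0,0,0],0],[1,[0,0,0],0]]'
python3 -c "
from plant import readout,manip,camera
from h import *
s=readout.sense();print(s['eef_rot'],inv(s['tcp_pos']),s['contact_force'])
c=camera('wrist');cv2.imwrite('pics/w1.png',c['pixels'][:,:,::-1])
overlay(c,(0,0,512,384),1.5,'pics/w1o.png')
t=s['tcp_pos'].copy();t[2]-=.017;print(proj(c,t))"
```

```text
time_s: 2.87
tcp_pos: [0.5318, -0.0796, 0.1748]
eef_rot: [-179.9, 0.3, 167.1]
contact_force: [0.8, -0.1, -0.2]
gripper_width: -0.0002
time_s: 3.2
tcp_pos: [0.5291, -0.0747, 0.1332]
eef_rot: [-180.0, 0.0, 167.3]
contact_force: [0.2, -1.0, 1.0]
gripper_width: -0.0001
[-1.79995796e+02  1.36026108e-02  1.67264102e+02] [[-32.13633918 -98.29078179 133.20367066]] [ 0.20857128 -1.04614522  0.98797517]
[[256.77270651 219.73724257]]
```

View pics/w1o.png

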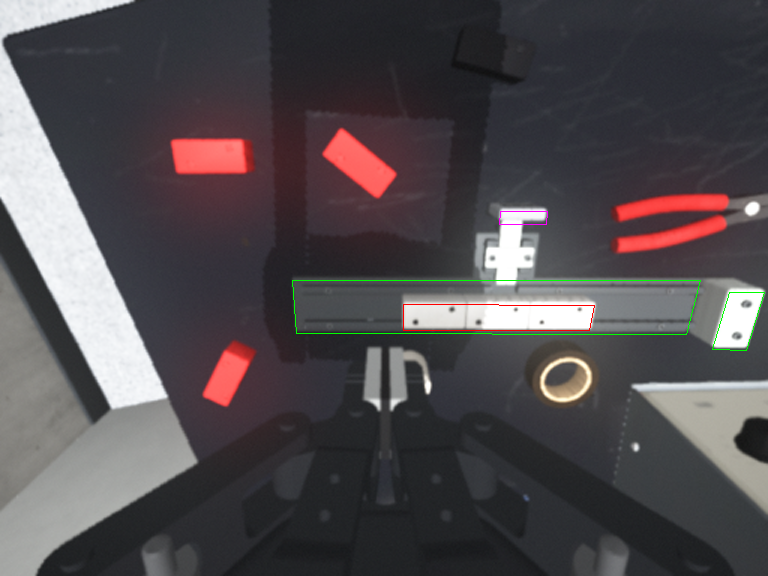

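```bash
python3 -m handwheel '[[1,[-16,-16,10],0],[1,[-16,-17,25],0],[1,[0,0,35],0],[1,[0,0,22],0],[1,[0,0,8],0]]'
python3 -m handwheel '[[1,[0,0,0],0],[1,[0,0,0],0],[1,[0,0,0],0]]'
python3 -c "
from plant import readout,manip,camera
from h import *
s=readout.sense();print(s['eef_rot'],inv(s['tcp_pos']),s['contact_force'])
c=camera('wrist');cv2.imwrite('pics/w2.png',c['pixels'][:,:,::-1])
c=camera('side')
overlay(c,(205,140,325,260),5,'pics/s2.png')
"
```

```text
time_s: 3.67
tcp_pos: [0.5524, -0.1139, 0.0307]
eef_rot: [180.0, -0.1, 167.2]
contact_force: [-0.6, 0.1, -0.9]
gripper_width: 0.0002
time_s: 3.92
tcp_pos: [0.5541, -0.1144, 0.0347]
eef_rot: [-180.0, 0.2, 167.3]
contact_force: [-0.3, 0.7, 0.0]
gripper_width: -0.0001
[-179.97073371    0.18679889  167.26163056] [[   1.005735   -131.49444777   34.66293223]] [-0.32392162  0.72282028  0.02341006]
```

View pics/w2.png

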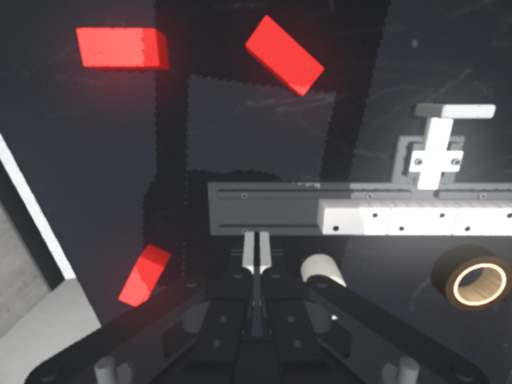

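View pics/s2.png

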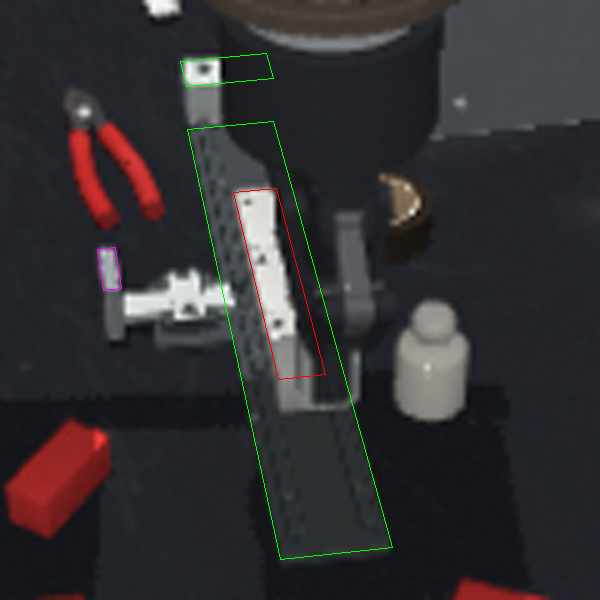

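```bash
python3 -m handwheel '[[1,[0,0,0],0]]'
python3 -c "
from plant import readout,manip,camera
from h import *
s=readout.sense();p=inv(s['tcp_pos'])[0];print(s['eef_rot'],p,s['contact_force'])
c=camera('side')
P=[[p[0]+a,p[1]+b,p[2]-17] for a,b in((-11,-14.5),(11,-14.5),(11,14.5),(-11,14.5))]
print(((proj(c,F(P))-[205,140])*5).round())
P=[(-10,-85.5,6),(10,-85.5,6)]
print(((proj(c,F(P))-[205,140])*5).round())
"
```

```text
time_s: 4.1
tcp_pos: [0.5534, -0.1143, 0.0335]
eef_rot: [-180.0, 0.1, 167.2]
contact_force: [0.2, 0.4, 0.2]
gripper_width: -0.0
[-1.79982517e+02  1.10297497e-01  1.67247821e+02] [   0.38831641 -131.55171606   33.53653503] [0.20981016 0.38139794 0.20719861]
[[298. 495.]
 [353. 489.]
 [340. 440.]
 [286. 445.]]
[[276. 413.]
 [323. 408.]]
```

```bash
python3 -c "
from plant import readout,manip,camera
from h import *
s=readout.sense();p=inv(s['tcp_pos'])[0];print(p)
for n in('side','wrist','top'):
    c=camera(n); R=np.array(c['R']);t=np.array(c['t'])
    Z=c['range_z']; v,u=np.nonzero(Z>0)
    nn=cv2.undistortPoints(np.c_[u,v].astype(float).reshape(-1,1,2),c['mtx'],c['distortion']).reshape(-1,2)
    X=(np.c_[nn,np.ones(len(nn))]*Z[v,u][:,None]-t)@R
    f=inv(X)
    m=(abs(f[:,0]-p[0])<25)&(abs(f[:,1]-p[1])<30)&(f[:,2]>13)&(f[:,2]<110)
    q=f[m]; print(n,m.sum(), q.min(0) if m.any() else '', q.max(0) if m.any() else '')
    for lo in range(13,105,8):
        w=q[(q[:,2]>=lo)&(q[:,2]<lo+8)]
        if len(w): print(lo,len(w),w.min(0).round(1),w.max(0).round(1))
    if n=='side':
        for r in range(205,226,2): 
            i=[np.argmin((u-x)**2+(v-r)**2) for x in range(262,278,3)]
            print(r,[f[k].round().astype(int).tolist() for k in i])
    overlay(c,(0,0,512,384),1.5,'pics/o3%s.png'%n)
"
```

```text
[   0.21780123 -131.58400251   33.20862942]
side 195 [ -16.23011483 -160.58983878   13.057652  ] [  16.41399789 -103.77455211  109.87320522]
13 35 [ -16.2 -160.5   13.1] [  16.4 -103.8   15.4]
45 1 [  -2.6 -136.4   51.6] [  -2.6 -136.4   51.6]
53 19 [  -9.4 -143.5   53.1] [  10.6 -130.5   60.8]
61 32 [  -9.7 -145.6   61.2] [  10.6 -131.3   68.5]
69 46 [  -9.9 -147.    69. ] [  12.4 -130.5   77. ]
77 35 [  -9.8 -146.7   77. ] [  12.4 -130.9   84.8]
85 1 [  -9.6 -131.    85.5] [  -9.6 -131.    85.5]
93 12 [ -12.2 -160.5   93.7] [  -9.9 -121.5  101. ]
101 12 [ -12.4 -160.6  101.3] [  -8.6 -135.5  108.9]
205 [[-1, -53, 26], [-10, -145, 102], [-11, -180, 130], [-8, -193, 141], [-3, -192, 139], [2, -192, 138]]
207 [[-2, -60, 27], [-10, -146, 97], [-11, -183, 128], [-6, -184, 129], [0, -179, 123], [5, -180, 123]]
209 [[-3, -66, 26], [-12, -159, 104], [-10, -178, 119], [-5, -176, 117], [3, -164, 107], [9, -163, 105]]
211 [[-4, -73, 27], [-9, -137, 80], [-8, -166, 105], [-2, -162, 100], [7, -144, 84], [33, -47, 0]]
213 [[-5, -78, 26], [-9, -138, 77], [-4, -145, 82], [1, -146, 82], [7, -144, 8
[... 605 characters left out ...]
28 -161.5733543    13.00130473] [  14.86463018 -101.59668668  109.99732082]
13 532 [ -19.6 -160.    13. ] [  14.9 -101.6   15.5]
53 93 [ -12.4 -142.7   56.5] [  -7.2 -120.2   61. ]
61 349 [ -12.6 -145.2   61. ] [  -6.9 -118.2   69. ]
69 420 [ -12.8 -145.3   69. ] [  -6.8 -118.3   77. ]
77 481 [ -12.6 -145.4   77. ] [  -6.7 -118.2   85. ]
85 590 [ -13.2 -145.3   85. ] [  10.4 -116.2   93. ]
93 1137 [ -15.4 -161.4   93.1] [  11.6 -101.8  101. ]
101 2456 [ -15.3 -161.6  101. ] [  11.3 -101.6  109. ]
top 46 [ -17.88293955 -158.71311612   13.07942543] [  -3.3177223  -102.43737763  109.94567224]
13 34 [ -17.9 -158.7   13.1] [ -12.4 -103.6   16.9]
101 9 [ -12.6 -110.   102.9] [  -4.4 -102.9  108. ]
```

View pics/o3side.png

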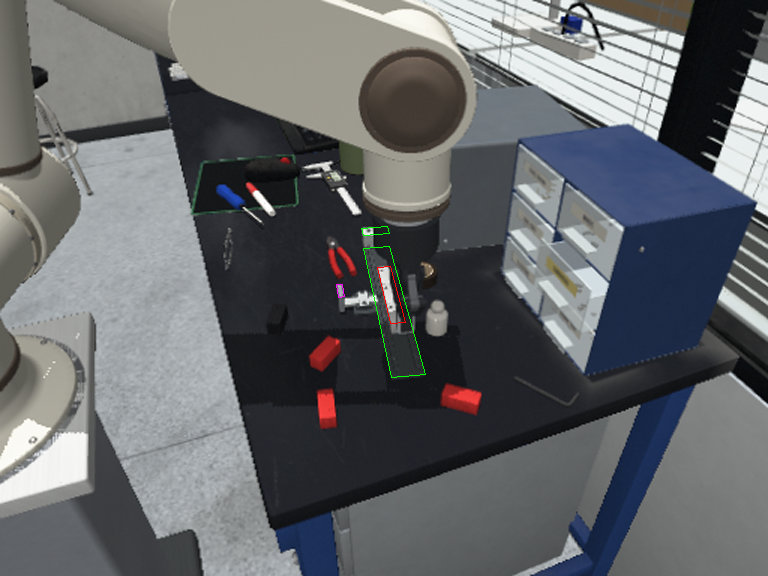

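View pics/o3wrist.png

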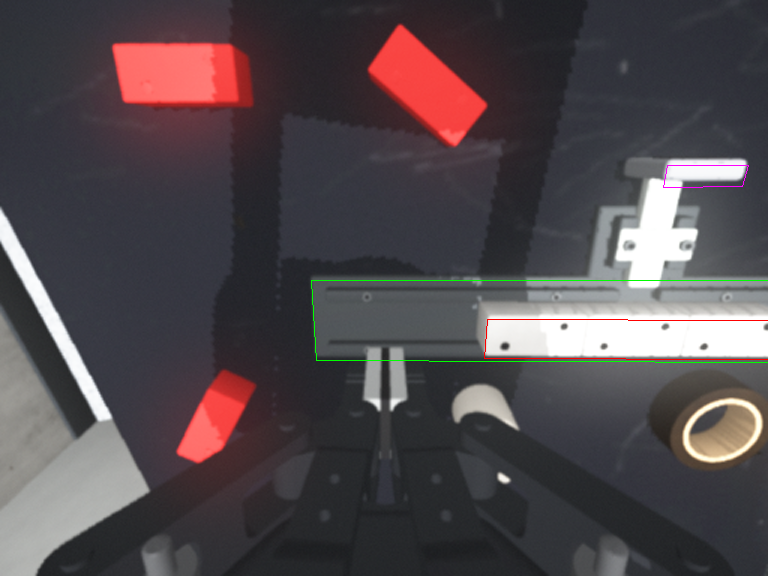

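```bash
python3 -m handwheel '[[1,[0,8,0],0],[1,[0,8,0],0],[1,[0,6,0],0],[1,[0,4,0],0],[1,[0,4,0],0]]'
python3 -m handwheel '[[1,[0,4,0],0],[1,[0,3,0],0],[1,[0,0,0],0],[1,[0,0,0],0]]'
python3 -c "
from plant import readout,manip,camera
from h import *
s=readout.sense();p=inv(s['tcp_pos'])[0];print(s['eef_rot'],p,s['contact_force'])
c=camera('side')
overlay(c,(205,140,325,260),5,'pics/s4.png')
"
```

```text
time_s: 4.72
tcp_pos: [0.5596, -0.0842, 0.0322]
eef_rot: [-180.0, -0.0, 167.3]
contact_force: [1.3, 0.3, -1.1]
gripper_width: -0.0001
time_s: 5.05
tcp_pos: [0.561, -0.0781, 0.0322]
eef_rot: [-180.0, -0.0, 167.2]
contact_force: [-0.2, 0.5, -1.0]
gripper_width: -0.0001
[-1.79990713e+02 -3.23569126e-03  1.67246607e+02] [ -0.2098824  -94.56265995  32.17553499] [-0.18428557  0.52084531 -0.9883498 ]
```

View pics/s4.png

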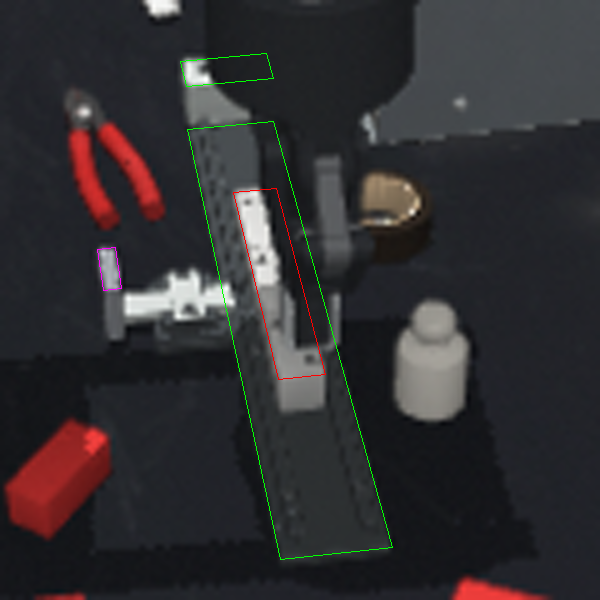

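No contact: the depth images and this test both say the real fingertips are about 20 mm above the reported TCP, not 17 mm below it. I'll back off, go lower and re-measure.

```bash
cat >> h.py <<'E'
def cloud(c):
    R=np.array(c['R']);t=np.array(c['t']);Z=c['range_z']; v,u=np.nonzero(Z>0)
    nn=cv2.undistortPoints(np.c_[u,v].astype(float).reshape(-1,1,2),c['mtx'],c['distortion']).reshape(-1,2)
    return u,v,inv((np.c_[nn,np.ones(len(nn))]*Z[v,u][:,None]-t)@R)
E
python3 -m handwheel '[[1,[0,-15,0],0],[1,[0,-18,0],0],[1,[0,-4,8],0],[1,[0,0,10],0],[1,[0,0,6],0]]'
python3 -m handwheel '[[1,[0,0,4],0],[1,[0,0,0],0],[1,[0,0,0],0],[1,[0,0,0],0]]'
python3 -c "
from plant import readout,manip,camera
from h import *
s=readout.sense();p=inv(s['tcp_pos'])[0];print(s['eef_rot'],p,s['contact_force'])
for n in('side','wrist'):
    c=camera(n); u,v,f=cloud(c)
    m=(abs(f[:,0]-p[0])<14)&(abs(f[:,1]-p[1])<17)&(f[:,2]>17)&(f[:,2]<60); q=f[m]
    print(n,len(q),np.percentile(q,[0,2,98,100],axis=0).round(1))
overlay(c,(0,0,512,384),1.5,'pics/w5.png')
"
```

```text
time_s: 5.52
tcp_pos: [0.5523, -0.114, 0.0066]
eef_rot: [180.0, -0.1, 167.2]
contact_force: [0.6, 0.5, -0.6]
gripper_width: 0.0002
time_s: 5.85
tcp_pos: [0.5531, -0.1139, 0.0044]
eef_rot: [-180.0, 0.0, 167.3]
contact_force: [0.2, 0.7, 0.5]
gripper_width: -0.0003
[-1.79995128e+02  1.06701736e-02  1.67261522e+02] [-7.17418760e-02 -1.31256441e+02  4.38888198e+00] [0.22323979 0.72328904 0.52878566]
side 117 [[  -9.9 -146.3   24.7]
 [  -9.8 -146.2   26. ]
 [  11.3 -132.    54.9]
 [  11.7 -131.8   56.3]]
wrist 1471 [[ -12.9 -145.1   28.1]
 [ -12.3 -144.5   29.9]
 [  -7.2 -118.5   59. ]
 [  -6.5 -117.9   59.9]]
```

View pics/w5.png

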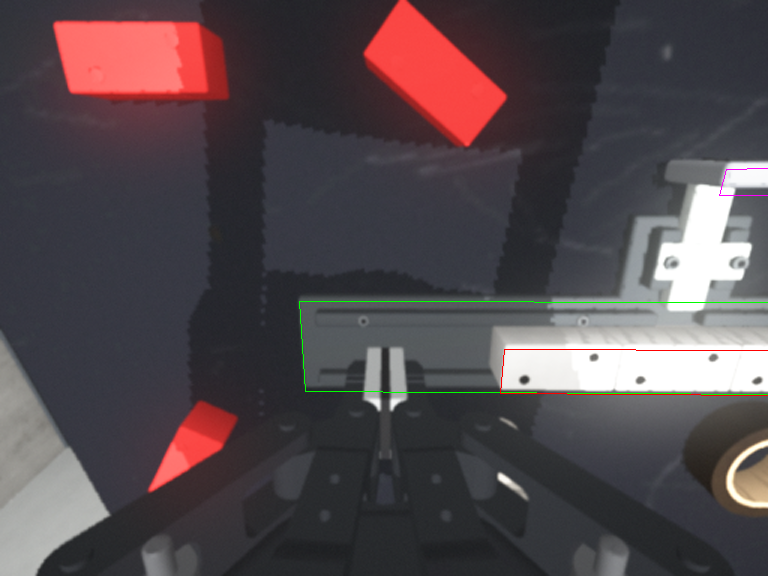

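```bash
python3 -m handwheel '[[1,[0,0,4],0],[1,[0,0,4],0],[1,[0,0,1.5],0],[1,[0,0,0],0],[1,[0,0,0],0]]'
python3 -c "
from plant import readout,manip,camera
from h import *
s=readout.sense();p=inv(s['tcp_pos'])[0];print(s['eef_rot'],p,s['contact_force'])
for n in('side','wrist'):
    c=camera(n); u,v,f=cloud(c)
    m=(abs(f[:,0]-p[0])<13)&(abs(f[:,1]-p[1])<17)&(f[:,2]>8)&(f[:,2]<40); q=f[m]
    print(n,len(q),np.histogram(q[:,2],range(8,41,2)))
    if n=='side': overlay(c,(205,140,325,260),5,'pics/s6.png')
"
```

```text
time_s: 6.37
tcp_pos: [0.5527, -0.1142, -0.0054]
eef_rot: [-180.0, -0.0, 167.2]
contact_force: [0.4, 0.1, 0.1]
gripper_width: -0.0001
[-1.79994760e+02 -1.96506161e-02  1.67234845e+02] [  -0.31042192 -131.63674202   -5.44783391] [0.35192537 0.14294699 0.09258419]
side 113 (array([ 6,  5, 10,  5,  2,  4,  6,  7,  8, 10,  8,  6, 10,  6, 14,  6]), array([ 8, 10, 12, 14, 16, 18, 20, 22, 24, 26, 28, 30, 32, 34, 36, 38, 40]))
wrist 982 (array([ 42,   4,   3,   0,   0,  28,  39,  77,  80,  91,  81, 113,  92,
       107, 110, 115]), array([ 8, 10, 12, 14, 16, 18, 20, 22, 24, 26, 28, 30, 32, 34, 36, 38, 40]))
```

View pics/s6.png

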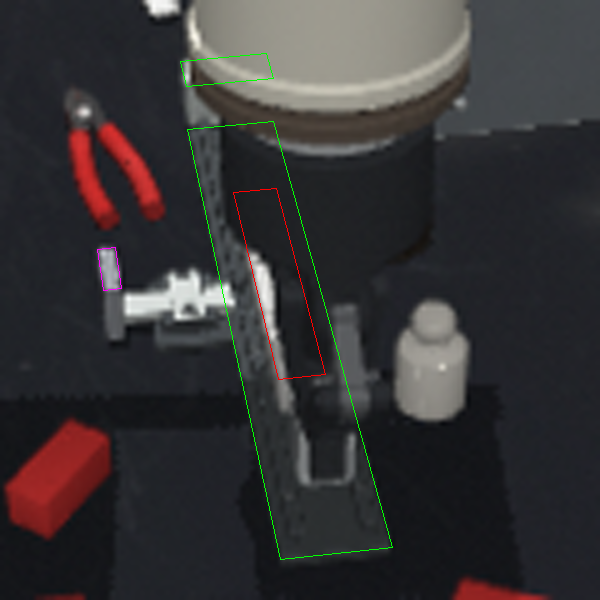

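```bash
python3 -m handwheel '[[1,[0,6,2.5],0],[1,[0,8,0],0],[1,[0,6,0],0],[1,[0,4,0],0],[1,[0,2,0],0]]'
python3 -m handwheel '[[1,[0,1.5,0],0],[1,[0,1.5,0],0],[1,[0,1.5,0],0],[1,[0,1.5,0],0],[1,[0,1.5,0],0]]'
python3 -m handwheel '[[1,[0,1.5,0],0],[1,[0,1.5,0],0],[1,[0,1.5,0],0],[1,[0,1,0],0],[1,[0,0,0],0]]'
cat > look.py <<'E'
import sys
from plant import readout,manip,camera
from h import *
tail=float(sys.argv[2]) if len(sys.argv)>2 else -85.5
q=float(sys.argv[3]) if len(sys.argv)>3 else 3
s=readout.sense();p=inv(s['tcp_pos'])[0];print(p,s['contact_force'],s['eef_rot'])
n=sys.argv[1]
c=camera('wrist'); overlay(c,(0,0,512,384),1.5,'pics/w%s.png'%n,q,tail)
E
python3 look.py 7
```

```text
time_s: 6.88
tcp_pos: [0.5588, -0.0879, -0.0078]
eef_rot: [-180.0, 0.0, 167.3]
contact_force: [0.3, 0.1, 0.1]
gripper_width: -0.0002
time_s: 7.3
tcp_pos: [0.5602, -0.0817, -0.0078]
eef_rot: [-180.0, -0.0, 167.2]
contact_force: [-0.1, -2.8, 0.1]
gripper_width: 0.0
time_s: 7.72
tcp_pos: [0.5615, -0.0761, -0.0078]
eef_rot: [-180.0, 0.0, 167.2]
contact_force: [-0.1, -2.0, 0.5]
gripper_width: 0.0001
[ -0.17939243 -92.47851527  -7.76524078] [-0.11945342 -2.03352173  0.50462362] [-1.79993801e+02  3.36224114e-03  1.67239682e+02]
```

View pics/w7.png

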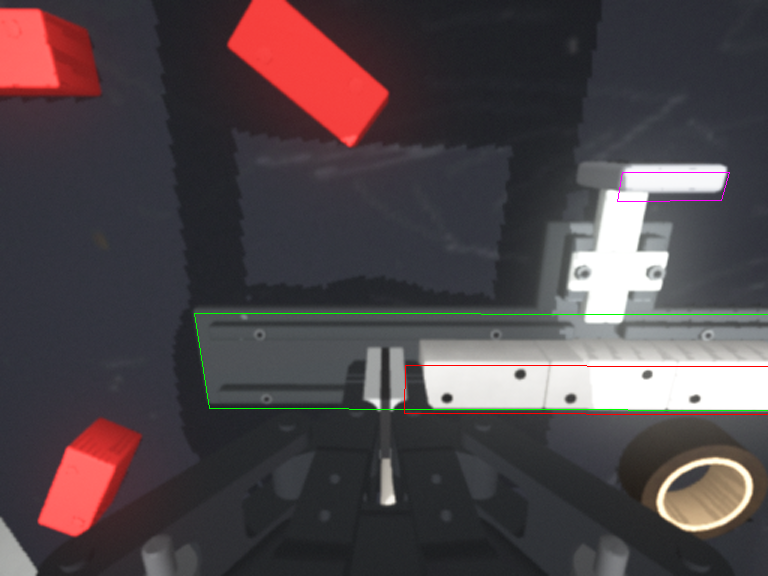

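```bash
python3 -m handwheel '[[1,[0,1,0],0],[1,[0,2,0],0],[1,[0,3,0],0],[1,[0,3,0],0],[1,[0,3,0],0]]'
python3 -m handwheel '[[1,[0,3,0],0],[1,[0,3,0],0],[1,[0,3,0],0],[1,[0,3,0],0],[1,[0,3,0],0]]'
python3 -m handwheel '[[1,[0,3,0],0],[1,[0,3,0],0],[1,[0,3,0],0],[1,[0,3,0],0],[1,[0,3,0],0]]'
python3 -m handwheel '[[1,[0,3,0],0],[1,[0,3,0],0],[1,[0,3,0],0],[1,[0,3,0],0],[1,[0,2,0],0]]'
python3 -m handwheel '[[1,[0,2,0],0],[1,[0,2,0],0],[1,[0,2,0],0],[1,[0,2,0],0],[1,[0,2,0],0]]'
python3 look.py 8 -15
```

```text
time_s: 8.18
tcp_pos: [0.5642, -0.0642, -0.0078]
eef_rot: [-180.0, -0.0, 167.2]
contact_force: [-1.4, -4.2, 0.1]
gripper_width: 0.0
time_s: 8.6
tcp_pos: [0.5675, -0.0496, -0.0078]
eef_rot: [-180.0, -0.0, 167.2]
contact_force: [-0.9, -4.0, 1.3]
gripper_width: -0.0005
time_s: 9.02
tcp_pos: [0.5708, -0.0349, -0.0078]
eef_rot: [-180.0, -0.0, 167.2]
contact_force: [-0.4, -3.4, 0.1]
gripper_width: 0.0001
time_s: 9.43
tcp_pos: [0.5739, -0.0212, -0.0078]
eef_rot: [-180.0, -0.0, 167.2]
contact_force: [-0.7, -3.4, 0.7]
gripper_width: -0.0002
time_s: 9.85
tcp_pos: [0.5761, -0.0117, -0.0078]
eef_rot: [-180.0, -0.0, 167.2]
contact_force: [-0.6, -4.0, 1.0]
gripper_width: 0.0002
[ -0.20536794 -26.45719644  -7.8052644 ] [-0.56395349 -3.95814052  1.02788349] [-1.79993076e+02 -3.37579799e-03  1.67234716e+02]
```

View pics/w8.png

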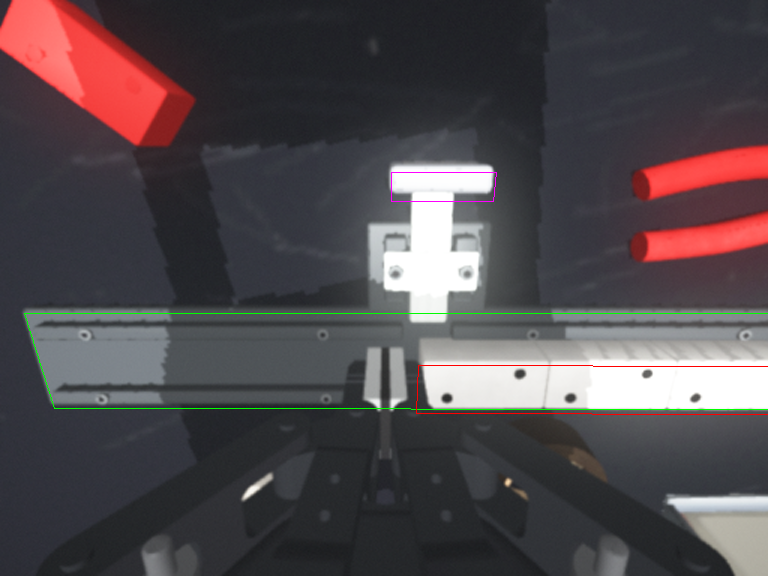

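```bash
python3 -m handwheel '[[1,[0,2,0],0],[1,[0,2,0],0],[1,[0,2,0],0],[1,[0,1.5,0],0],[1,[0,1,0],0]]'
python3 -m handwheel '[[1,[0,1,0],0],[1,[0,1,0],0],[1,[0,1,0],0],[1,[0,0.5,0],0],[1,[0,0,0],0]]'
```

```text
time_s: 10.32
tcp_pos: [0.5779, -0.0034, -0.0078]
eef_rot: [-180.0, -0.0, 167.2]
contact_force: [-1.0, -3.8, 1.4]
gripper_width: -0.0001
time_s: 10.73
tcp_pos: [0.5787, -0.0, -0.0078]
eef_rot: [180.0, 0.0, 167.2]
contact_force: [-0.5, -2.4, 0.9]
gripper_width: 0.0002
```

```bash
python3 -m handwheel '[[1,[0,0.5,0],0],[1,[0,0.5,0],0],[1,[0,0.5,0],0]]'
python3 -m handwheel '[[1,[0,0.5,0],0],[1,[0,0.5,0],0],[1,[0,0,0],0]]'
python3 look.py 9 1
```

```text
time_s: 10.98
tcp_pos: [0.579, 0.0013, -0.0078]
eef_rot: [-180.0, -0.0, 167.2]
contact_force: [-1.0, -3.7, 0.9]
gripper_width: 0.0002
time_s: 11.23
tcp_pos: [0.5791, 0.0018, -0.0078]
eef_rot: [-179.9, -0.0, 167.2]
contact_force: [-2.5, -8.9, 2.1]
gripper_width: 0.0
[ -0.17167272 -12.6573736   -7.81067593] [-2.50803061 -8.89225497  2.11156997] [-1.79937070e+02 -5.41960338e-03  1.67236573e+02]
```

View pics/w9.png

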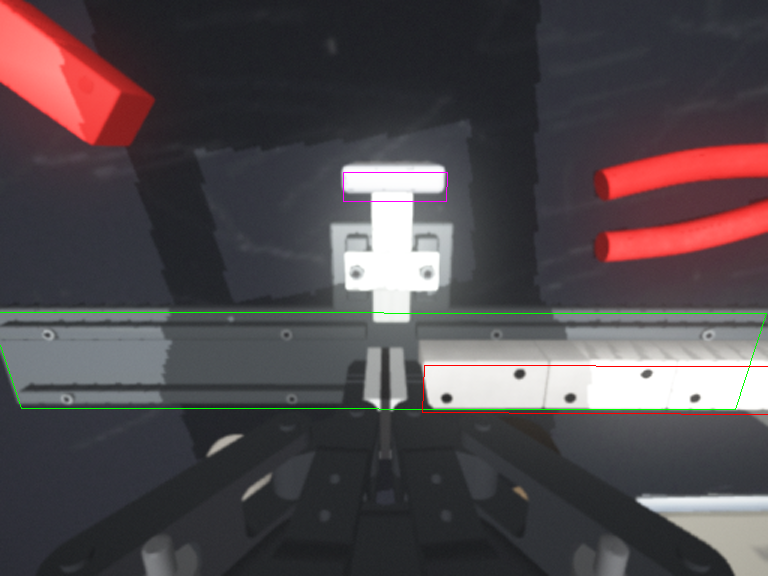

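```bash
python3 -m handwheel '[[1,[0,0.5,0],0],[1,[0,0.5,0],0],[1,[0,0,0],0]]'
python3 -m handwheel '[[1,[0,0,0],0],[1,[0,-1,0],0],[1,[0,-3,0],0],[1,[0,-10,0],0],[1,[0,-10,0],0]]'
python3 -c "
from plant import readout,manip,camera
from h import *
s=readout.sense();print(inv(s['tcp_pos']),s['contact_force'])"
```

```text
time_s: 11.53
tcp_pos: [0.5792, 0.002, -0.0078]
eef_rot: [-179.9, -0.0, 167.2]
contact_force: [-3.3, -16.3, 2.3]
gripper_width: -0.0001
time_s: 11.95
tcp_pos: [0.574, -0.0204, -0.0079]
eef_rot: [180.0, -0.0, 167.3]
contact_force: [0.3, -0.3, -0.4]
gripper_width: 0.0004
[[ -0.31598539 -35.45313969  -7.88674173]] [ 0.34852622 -0.33133403 -0.39787725]
```

```bash
python3 -m handwheel '[[1,[0,0,-10],0],[1,[0,0,-20],0],[1,[0,0,-20],0],[1,[15,3,-10],0],[1,[30,6,0],0]]'
python3 -m handwheel '[[1,[30,6,0],0],[1,[25,6,0],0],[1,[12,4,0],0],[1,[0,0,0],0],[1,[0,0,0],0]]'
python3 look.py 10 1
python3 - <<'E'
from plant import camera
from h import *
c=camera("side"); overlay(c,(205,140,325,260),5,"pics/s10.png",3,1)
c=camera("top"); overlay(c,(140,120,340,270),4,"pics/t10.png",3,1)
E
```

```text
time_s: 12.37
tcp_pos: [0.5347, -0.0025, 0.0553]
eef_rot: [180.0, 0.3, 167.2]
contact_force: [0.8, 0.3, 1.0]
gripper_width: -0.0
time_s: 12.78
tcp_pos: [0.4711, 0.029, 0.0531]
eef_rot: [180.0, 0.1, 167.3]
contact_force: [0.7, -1.0, 1.1]
gripper_width: 0.0001
[-111.53648994   -9.98437848   53.13431195] [ 0.69967265 -1.04987506  1.13602748] [1.79990322e+02 9.87302762e-02 1.67256723e+02]
```

View pics/w10.png

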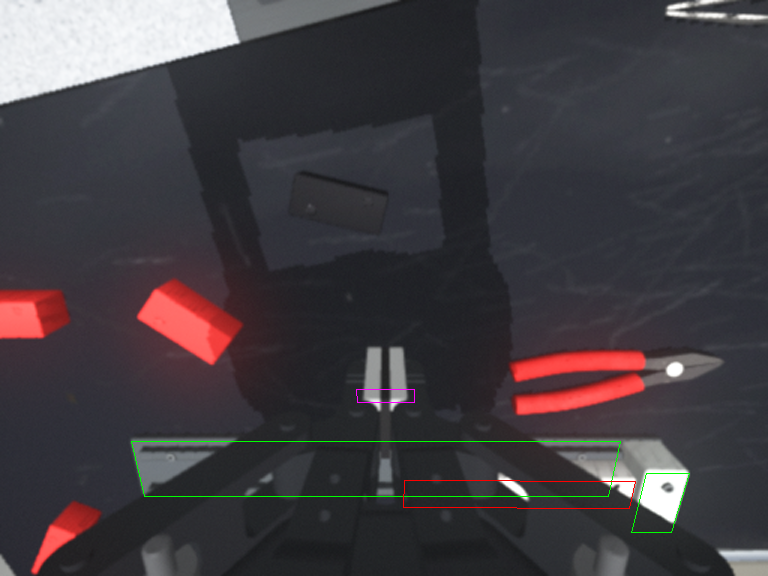

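View pics/s10.png

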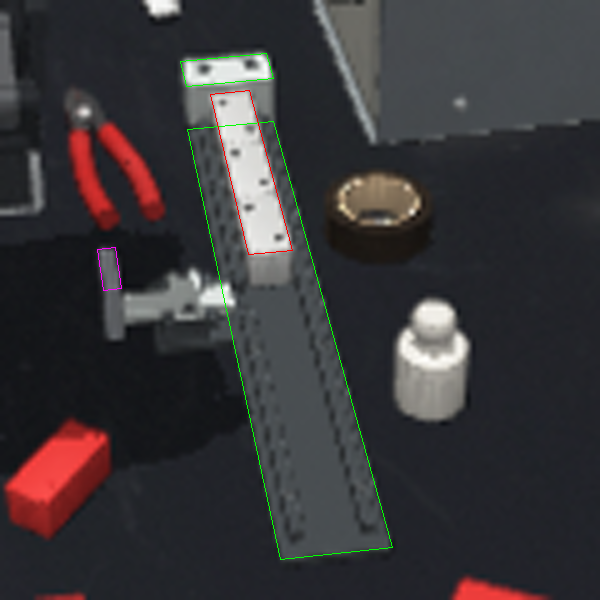

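View pics/t10.png

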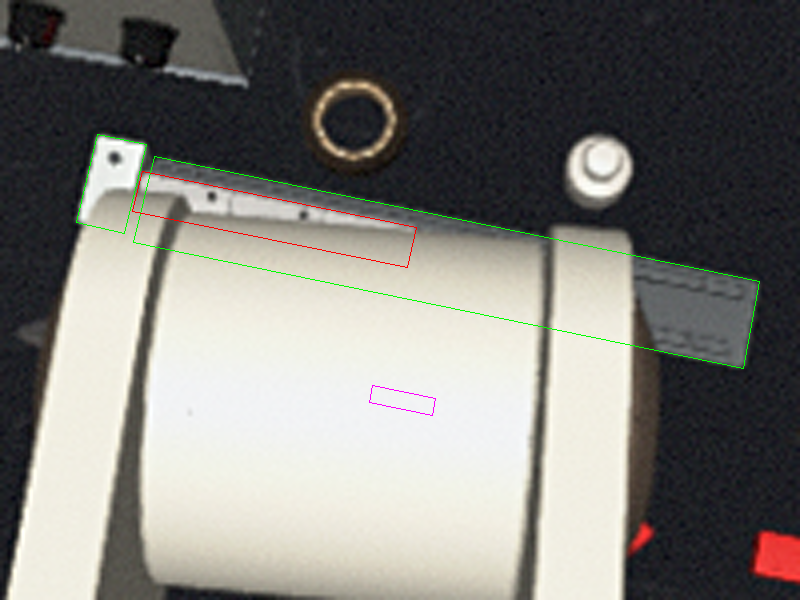

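```bash
python3 -m handwheel '[[1,[0,0,15],0],[1,[0,0,20],0],[1,[0,0,13],0],[1,[0,0,7],0],[1,[0,0,0],0]]'
python3 -m handwheel '[[1,[-4,0,0],0],[1,[-5,0,0],0],[1,[-4,0,0],0],[1,[-2,0,0],0],[1,[0,0,0],0]]'
python3 look.py 11 1
python3 - <<'E'
from plant import camera
from h import *
c=camera("side"); overlay(c,(205,140,325,260),5,"pics/s11.png",3,1)
E
```

```text
time_s: 13.35
tcp_pos: [0.4701, 0.0288, -0.0042]
eef_rot: [-180.0, -0.1, 167.2]
contact_force: [-0.2, -0.1, 0.3]
gripper_width: -0.0002
time_s: 13.77
tcp_pos: [0.4859, 0.0255, -0.0024]
eef_rot: [-180.0, 0.0, 167.2]
contact_force: [0.4, 0.6, -0.3]
gripper_width: -0.0001
[-96.35484089 -10.12445247  -2.36974561] [ 0.38364207  0.63411894 -0.30582462] [-1.79996707e+02  4.89639917e-02  1.67231898e+02]
```

View pics/s11.png

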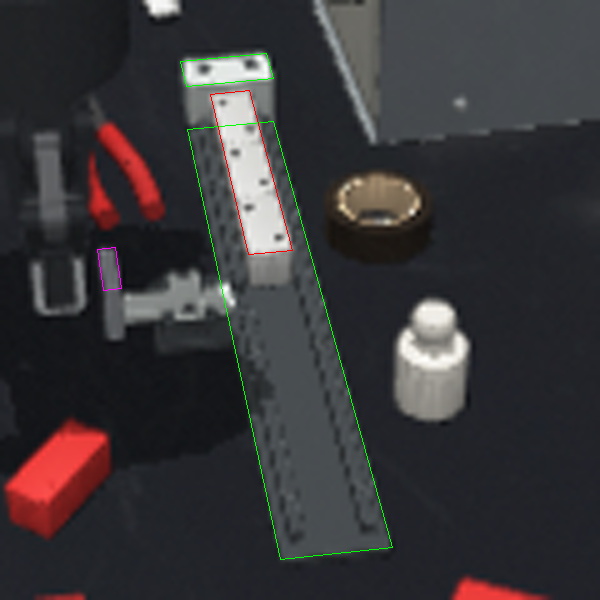

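View pics/w11.png

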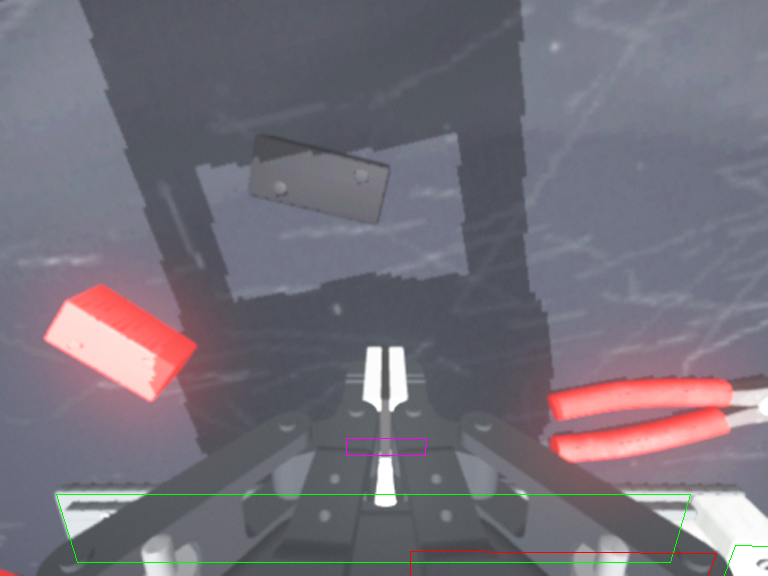

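```bash
python3 -m handwheel '[[1,[-2,0,0],0],[1,[-2,0,0],0],[1,[-2,0,0],0],[1,[-2,0,0],0],[1,[-2,0,0],0]]'
python3 -m handwheel '[[1,[-2,0,0],0],[1,[-2,0,0],0],[1,[-2,0,0],0],[1,[-2,0,0],0],[1,[-2,0,0],0]]'
python3 -m handwheel '[[1,[-2,0,0],0],[1,[-2,0,0],0],[1,[-2,0,0],0],[1,[-2,0,0],0],[1,[-1,0,0],0]]'
python3 look.py 12 1
```

```text
time_s: 14.28
tcp_pos: [0.4949, 0.0235, -0.0028]
eef_rot: [-180.0, -0.0, 167.2]
contact_force: [-0.9, 0.4, 0.7]
gripper_width: -0.0001
time_s: 14.7
tcp_pos: [0.5048, 0.0212, -0.0028]
eef_rot: [-180.0, -0.0, 167.2]
contact_force: [-1.2, 0.1, 1.2]
gripper_width: 0.0004
time_s: 15.12
tcp_pos: [0.5136, 0.0192, -0.0028]
eef_rot: [-180.0, 0.0, 167.2]
contact_force: [-1.0, 0.0, 0.8]
gripper_width: -0.0
[-67.91247359 -10.11676338  -2.81395151] [-0.96949444  0.00425261  0.76354854] [-1.79995035e+02  5.92734943e-04  1.67231937e+02]
```

```bash
python3 -m handwheel '[[1,[-1,0,0],0],[1,[-1,0,0],0],[1,[-1,0,0],0],[1,[-1,0,0],0],[1,[-1,0,0],0]]'
python3 -m handwheel '[[1,[-0.5,0,0],0],[1,[-0.5,0,0],0],[1,[-0.5,0,0],0]]'
python3 -m handwheel '[[1,[-0.5,0,0],0],[1,[-0.5,0,0],0],[1,[0,0,0],0]]'
python3 look.py 13 1
```

```text
time_s: 15.58
tcp_pos: [0.5183, 0.0182, -0.0028]
eef_rot: [-180.0, -0.0, 167.2]
contact_force: [-0.9, 0.3, -0.2]
gripper_width: -0.0001
time_s: 15.83
tcp_pos: [0.5193, 0.0179, -0.0029]
eef_rot: [-180.0, -0.1, 167.2]
contact_force: [-7.3, 1.3, 4.2]
gripper_width: -0.0002
time_s: 16.08
tcp_pos: [0.5194, 0.0179, -0.0029]
eef_rot: [-180.0, -0.2, 167.2]
contact_force: [-14.6, 2.4, 9.6]
gripper_width: 0.0004
[-62.0451265  -10.12243401  -2.94256715] [-14.57875969   2.35955236   9.59581215] [-1.79980672e+02 -1.74379347e-01  1.67244783e+02]
```

Run:
```python
from plant import camera
from h import *
c=camera("side"); overlay(c,(205,160,295,240),8,"pics/s13.png",30,1)
```

```text
(no output)
```

View pics/s13.png

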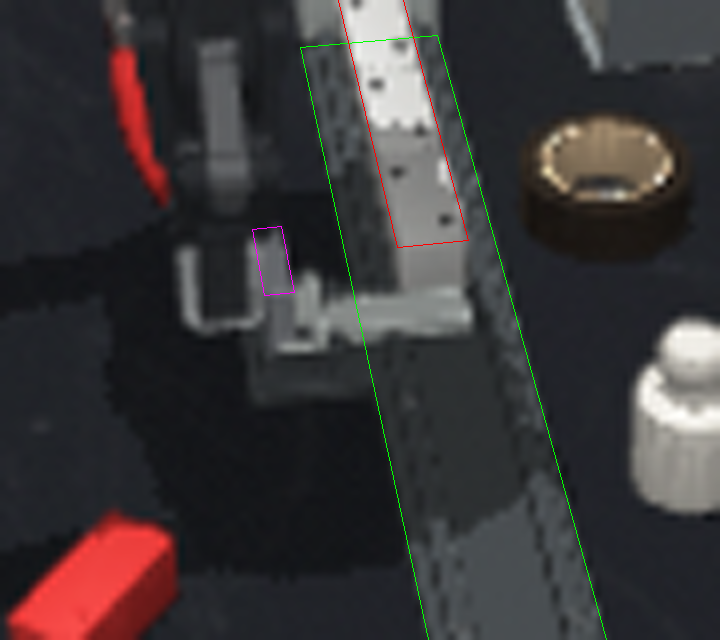

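View pics/w13.png

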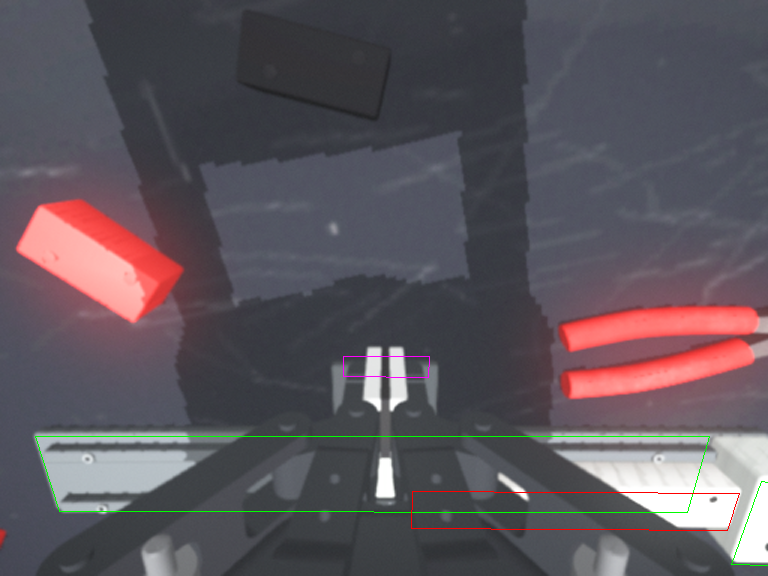

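```bash
python3 -m handwheel '[[1,[2,0,0],0],[1,[2,0,-2],0],[1,[0,0,-3],0],[1,[-1,0,0],0],[1,[-1,0,0],0]]'
python3 -m handwheel '[[1,[-1,0,0],0],[1,[-0.5,0,0],0],[1,[-0.5,0,0],0],[1,[-0.5,0,0],0],[1,[0,0,0],0]]'
python3 -c "
from plant import readout
from h import *
s=readout.sense();print(inv(s['tcp_pos']),s['contact_force'])"
```

```text
time_s: 16.6
tcp_pos: [0.5192, 0.018, 0.0026]
eef_rot: [180.0, 0.1, 167.2]
contact_force: [0.1, -0.2, 0.5]
gripper_width: 0.0001
time_s: 17.02
tcp_pos: [0.5194, 0.0179, 0.002]
eef_rot: [-180.0, -0.2, 167.2]
contact_force: [-18.8, 3.7, 14.2]
gripper_width: -0.0
[[-62.00387126 -10.10393669   2.02569808]] [-18.76823555   3.66919724  14.2297774 ]
```

```bash
python3 -m handwheel '[[1,[2,0,0],0],[1,[5,0,0],0],[1,[10,0,0],0],[1,[10,0,-5],0],[1,[5,0,-30],0]]'
python3 -m handwheel '[[1,[0,0,-35],0],[1,[10,10,-35],0],[1,[30,15,-20],0],[1,[30,20,0],0],[1,[30,20,0],0]]'
python3 -m handwheel '[[1,[25,30,0],0],[1,[10,35,0],0],[1,[0,35,0],0],[1,[0,35,0],0],[1,[0,35,0],0]]'
python3 -m handwheel '[[1,[0,35,0],0],[1,[0,30,0],0],[1,[0,20,0],0],[1,[0,0,0],0],[1,[0,0,0],0]]'
python3 - <<'E'
from plant import camera
from h import *
c=camera("side"); overlay(c,(205,140,315,240),7,"pics/s14.png",30,1)
c=camera("top"); overlay(c,(140,120,340,270),4,"pics/t14.png",30,1)
r,m=blob(c,(155,150,280,200),190)
X=inv(ray(c,m,.026)); print(X.min(0),X.max(0))
E
```

```text
time_s: 17.43
tcp_pos: [0.486, 0.0251, 0.0336]
eef_rot: [-179.9, -0.4, 167.2]
contact_force: [-0.2, 0.0, -1.3]
gripper_width: -0.0003
time_s: 17.85
tcp_pos: [0.4058, 0.1106, 0.1282]
eef_rot: [180.0, 0.1, 167.2]
contact_force: [0.4, 1.7, -0.6]
gripper_width: -0.0003
time_s: 18.27
tcp_pos: [0.4095, 0.2854, 0.1273]
eef_rot: [180.0, 0.0, 167.3]
contact_force: [1.5, -0.9, 0.0]
gripper_width: 0.0002
time_s: 18.68
tcp_pos: [0.4283, 0.3669, 0.1266]
eef_rot: [-180.0, -0.0, 167.3]
contact_force: [-0.6, -0.7, -0.2]
gripper_width: 0.0002
[-21.70180989   0.24701144  26.        ] [ 23.78980381 161.82636256  26.        ]
```

View pics/s14.png

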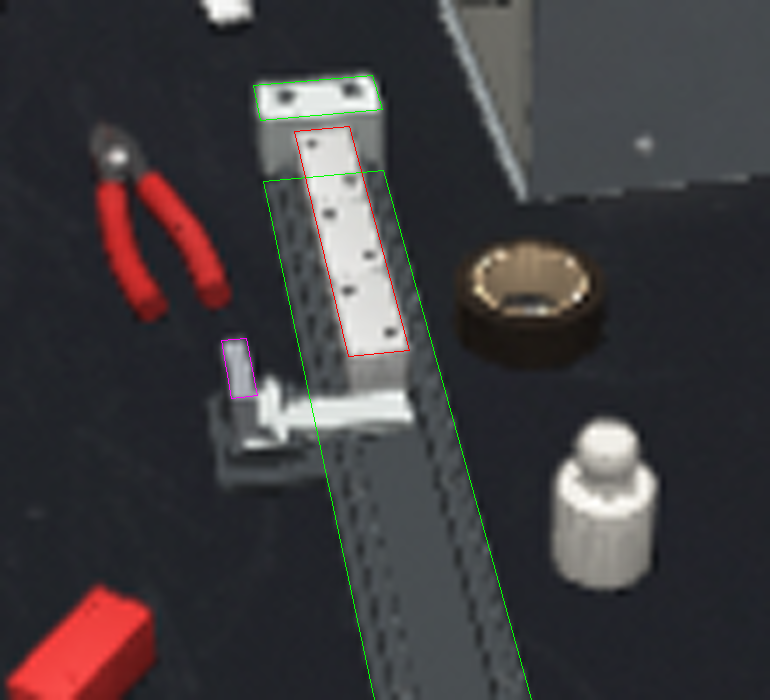

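View pics/t14.png

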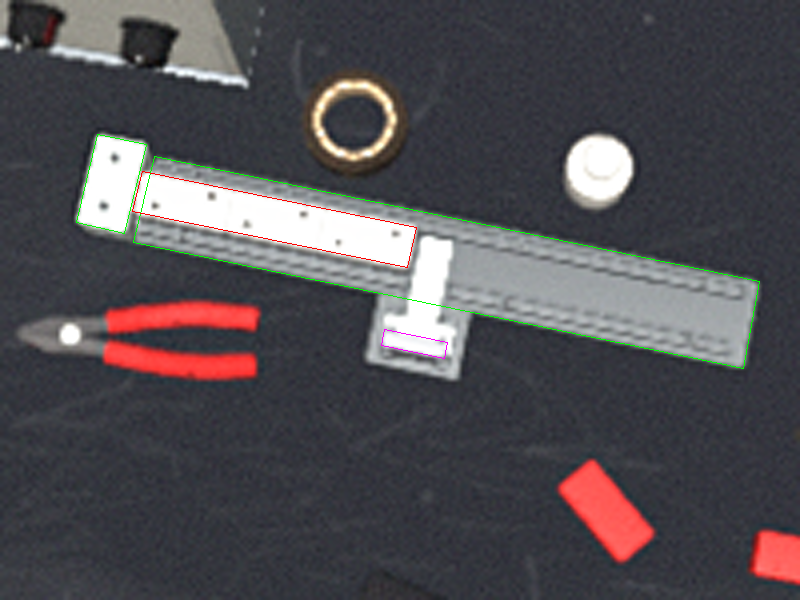

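The train is home against the stop, the bar stands behind the last block, the tab matches the fully-in outline, and the bystanders haven't moved. I'm handing in.

```bash
python3 -c "
from plant import manip,readout
print(manip.hand_in(), readout.sense()['contact_force'])"
```

```text
the job is handed in; nothing more can be done
the job is handed in; nothing more can be done
```

The job is done and handed in at about 19 s. I pushed the three blocks as one train from the tail block's rear face until the leading block met the end stop. Then I pushed the keeper's tab fully in, so its bar stands behind the last block.

**Checks that agreed:**
- **Train at the stop:** the push force rose from about 4 N to about 16 N at the predicted position. The last top and side pictures show the three blocks touching the stop and each other, with the tail's rear face about 0 to 1 mm along the fixture (expected 1 mm).
- **Keeper at its limit:** pushing the tab at two different heights stopped at the same position, at about 15 and 19 N. The last pictures show the tab on its fully-in outline and the bar across the channel behind the tail block.
- **Bystanders:** the weight, the tape roll and the side cutters showed no movement in the last pictures, and I never touched the red and black look-alikes. The arm ended clear of everything.

**Checks that disagreed:**
- **Fingertip position:** `manip.tips_ahead` gave the tips 17 mm ahead of the TCP. The depth images, and a first approach that passed over the blocks without contact, put them about 20 mm behind it. I used the measured value.
- **Tab push:** it stopped about 1 mm short of the predicted tool position, with some upward force. I put that down to measuring error, since the stop point was the same at both heights.

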